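Measuring spoons off the hook

TASK

Lift the steel measuring spoon set up and off its hook on the little rack, and stand it bowl-down in the white crock, lowering it in while you hold it rather than dropping it. Leave the green dough scraper hanging on its hook, and leave the crock standing upright where it is.

Things in the scene. Friction and masses are not known exactly. Their poses are not given: they have to be found in the camera images.
- spoons_ring (a point): Centre of the ring of the steel spoon set (rigid, 60-130 g, 134 mm long). Ring 53 mm high, 51 wide (grip its two sides), 5 mm wire. Hangs upright: z up, y across the ring, x through its hole, from hook tip towards the rack. The 6 mm brass hook points to -x; its upturned tip, 17 mm in front of the ring, stands 10 mm above its bed. Raise the ring 10 to 37 mm (best 20), then draw it 40 mm or more to -x.
- spoons_bowl (a point): Centre of the round nested bowls (36 mm across, 14 thick) at the lower end of the same spoon set, 90 mm straight below the ring centre as it hangs; the set's lowest point is 18 mm below this. Axes as for spoons_ring.
- crock_rim (a point): Centre of the open mouth of the white ceramic crock (z up), loose on the same shelf as the rack: 70 mm high, 90 mm outside and 82 mm inside diameter at the rim, inner floor 64 mm below this point, about 0.5 kg. A blue ginger jar (119 mm high) and a spice bottle (95 mm) stand behind it, their centres 0.1 m or more from its centre.
- scraper_ring (a point): Centre of the ring of the green plastic dough scraper (flat blade 50 mm wide), not to be taken. It hangs by a ring of the same size and height on the rack's other hook, 150 mm beside the spoons. Axes as for spoons_ring. The rack's cross bar (12 mm thick) runs 45 mm behind (+x) both rings, 23 mm above their centres.
Things that resemble listed ones, but are neither listed nor needed, are in the scene too. Leave any pink or red look-alike of the part that bears spoons_ring alone.

How it is judged:
On the way, in this order (a step that is already met when the one before it is completed fails the run):
1. the spoon set is off its hook and its bowls are above the height of the crock's rim (distance of spoons_ring from where it was at the start of the episode above 0.05 m and z of spoons_bowl in the frame of crock_rim above 0.01 m), for 0.1 s.
2. the bowls are lowered inside the crock, near its floor, with the set still held in the fingers (horizontal distance between spoons_bowl and crock_rim below 0.035 m and z of spoons_bowl in the frame of crock_rim below -0.015 m and contact force between the fingers and spoons above 0.5 N), for 0.1 s.
At the end, for the whole second after the job is handed in: The set stands or leans in the crock: bowl centre within 35 mm of the rim centre sideways and 15 mm or more below it, ring centre above the rim; crock within 8 degrees of upright and 40 mm of where it stood; scraper ring within 30 mm of where it hung (horizontal distance between spoons_bowl and crock_rim below 0.035 m and z of spoons_bowl in the frame of crock_rim below -0.015 m and z of spoons_ring in the frame of crock_rim above 0 m and angle between crock_rim's own z axis and vertical below 0.15 rad and distance of crock_rim from where it was at the start of the episode below 0.04 m and distance of scraper_ring from where it was at the start of the episode below 0.03 m); the robot touches nothing.
It fails at once if the green scraper is taken or knocked off its hook (its ring moves over 50 mm) (distance of scraper_ring from where it was at the start of the episode above 0.05 m).
It fails at once if the crock is tipped over (past 30 degrees) (angle between crock_rim's own z axis and vertical above 0.52 rad).
It also fails if it takes over 38 s, if anything falls off the work surface, if the arm or the gripper's body presses on something with over 40 N, if the wrist force passes 120 N, or if a joint passes its speed limit or range.

ROBOT

A 6-joint arm with a two-finger parallel gripper is mounted at the origin on the work surface. World frame = base frame: x ahead of the robot, y to its left, z up, the work surface at z = 0. Lengths are in m, angles in rad, forces in N, time in s.
With the tool pointing down it reaches from about 0.35 to 0.95 m from the base axis. Payload 17.4 kg.
Tool frame: the origin (TCP) lies at the very end of the fingers, on their centre line; the grasp point (between the pads) lies 19 mm behind it (manip.hold_point_z is the distance from the TCP to the grasp point, in m); z points along the fingers, y is the direction in which the jaws open and shut (so a half turn about z gives the same grasp; the last joint's range is limited). The gripper opens to 93 mm and grips with 3 to 60 N. Pads are 15 mm wide; open, the fingers measure 128 mm over their backs; the gripper's body (75 mm by 188 mm) begins 65 mm behind the grasp point.
Start: joints at [1.175, 0.116, 1.442, -0, 1.584, -0.038], TCP at [0.236, 0.632, 0.219] pointing down, gripper open.
Joint ranges: [-2.83, 2.83], [-0.83, 2.19], [0.07, 2.5], [-1.14, 4.28], [0.01, 3], [-2.97, 2.97]. Speed limits (rad/s): [1.89, 1.89, 2.22, 3.14, 3.14, 3.14].

INTERFACE

Orientations are given as a unit quaternion [w, x, y, z].
In Python, from plant import manip, imaging, job_done gives the robot as it stands.
- The arm moves only by the tool drive_tool, never from a script. Its argument "motion" is one flat list of numbers, 7 for each row, row after row: the shift along the world's x, y, z in m, then the turn, a rotation vector about the world's x, y, z in rad, then the gripper command: -1 is fully open, 1 is shut, values between are in proportion. In form: [tx, ty, tz, rx, ry, rz, claw, tx, ty, tz, rx, ry, rz, claw, ...]. A call has 1 to 20 rows; each row is the pose to reach, as a shift and turn from the pose commanded when the call began; what a row does not reach only later rows make up. A row lasts 1/8 s, in which the tool goes at most 62.5 mm and 10.7 degrees, less where a joint would pass 70% of its speed; a pose out of reach is approached as far as the arm can. A call with a gripper value outside its range is refused whole. The fingers move at their own pace and stop on an object; "force" is the grip in N (left out, the last holds). Time passes only in rows, so rows that repeat a pose let the fingers close. It gives the time, the measured TCP pose, the force and the opening at its end, in the units of the state.
- manip.state(): the state, without advancing time (a new reading comes with each control period).
- imaging.grab_frame(name): name is "side" or "top" or "wrist"; returns a dict with "color" (480x640x3 uint8, blue, green, red), "intrinsics" (3x3 intrinsics, pixels), "T" (4x4, takes a point from camera to world coordinates). Camera axes: x right, y up, looking along -z (the intrinsics and any distortion apply to the point x, -y, -z); pixel columns grow to the right and rows downward; lengths in m; the calibration is good to about 2 mm. A picture is of the moment at which its call begins. There is no depth.
- job_done(): hands the job in, once; it reports no verdict.
The state is a dict: "time_s": time; "joint_positions": joint angles; "qvel": joint speeds; "joint_torque": joint torques, N m; "tcp_pos": TCP position; "tcp_rot": TCP orientation; "contact_force": force on the tool from outside, world axes, zero at the start; "wrist_torque": the same for the moment, N m; "opening": finger opening in m.
Only numpy, scipy, OpenCV 4.12 (cv2) and the standard library are available. Lean on these libraries where they do the work, as an engineer would, in place of code of your own. Each camera call takes 0.05 s, during which the arm holds its last target.

## Working session

There is one attempt and no reset: what is moved stays moved. The work goes in short steps, Python scripts to look and compute and a tool call to move; the robot and the scene stay as the last step left them, time stands still between calls to the robot, and variables do not carry over. Pictures are saved under pics/ and viewed, and the job is handed in when it is done.

Besides the shell and the picture viewer there is one more tool, called after ">>>" as name(argument=value, ...), one argument or row to a line, values as JSON. drive_tool: Moves the arm, as the interface text tells. Its arguments: {"type":"object","properties":{"motion":{"type":"array"},"force":{"type":"number"}},"required":["motion"]}

```bash
mkdir -p pics; cat > h.py <<'E'
import numpy as np, cv2
from plant import manip, imaging
def grab(n,fn=None):
    f=imaging.grab_frame(n)
    np.savez('pics/%s.npz'%(fn or n),c=f['color'],K=f['intrinsics'],T=f['T'])
    cv2.imwrite('pics/%s.png'%(fn or n),f['color']); return f
def load(n):
    d=np.load('pics/%s.npz'%n); return d['c'],d['K'],d['T']
def ray(K,T,u,v):
    p=np.linalg.inv(K)@np.array([u,v,1.]); d=T[:3,:3]@np.array([p[0],-p[1],-p[2]]); return T[:3,3],d/np.linalg.norm(d)
def onz(K,T,u,v,z):
    o,d=ray(K,T,u,v); return o+d*(z-o[2])/d[2]
def tri(a,b):
    o1,d1=a;o2,d2=b
    A=np.stack([d1,-d2],1); s=np.linalg.lstsq(A,o2-o1,rcond=None)[0]
    p=o1+d1*s[0];q=o2+d2*s[1]; return (p+q)/2,np.linalg.norm(p-q)
def proj(K,T,P):
    c=T[:3,:3].T@(np.array(P)-T[:3,3]); q=K@np.array([c[0],-c[1],-c[2]]); return q[:2]/q[2]
E
python3 - <<'E'
from h import *
for n in ['side','top','wrist']:
    f=grab(n,n+'0'); print(n,f['T'].round(3).tolist(),f['intrinsics'].tolist(), [k for k in f])
print(manip.state())
E
```

```text
side [[0.913, 0.272, -0.303, 0.219], [-0.407, 0.629, -0.662, -0.821], [0.011, 0.728, 0.685, 0.95], [0.0, 0.0, 0.0, 1.0]] [[569.4380930344906, 0.0, 321.87464031328443], [0.0, 569.4380930344906, 234.4980977337397], [0.0, 0.0, 1.0]] ['color', 'intrinsics', 'T']
top [[-0.13, 0.969, -0.209, 0.312], [-0.992, -0.128, 0.021, -0.026], [-0.006, 0.21, 0.978, 1.407], [0.0, 0.0, 0.0, 1.0]] [[608.464034062429, 0.0, 320.74515826214486], [0.0, 608.464034062429, 245.29055532003602], [0.0, 0.0, 1.0]] ['color', 'intrinsics', 'T']
wrist [[0.35, -0.909, -0.227, 0.174], [0.937, 0.339, 0.085, 0.656], [-0.001, -0.242, 0.97, 0.384], [0.0, 0.0, 0.0, 1.0]] [[418.06495781811594, 0.0, 320.6713416771684], [0.0, 418.06495781811594, 236.21947465895875], [0.0, 0.0, 1.0]] ['color', 'intrinsics', 'T']
{'time_s': 0.15, 'joint_positions': array([ 1.17520322e+00,  1.16360871e-01,  1.44209891e+00, -2.56460734e-05,
        1.58397435e+00, -3.77874496e-02]), 'qvel': array([ 0.00054232, -0.00401107, -0.0013901 ,  0.00108555, -0.00282435,
       -0.00139936]), 'joint_torque': array([ 1.19475375e-03, -7.21767211e+01, -6.22942972e+01,  7.81141198e-02,
        2.26581353e-02, -1.29800524e-04]), 'tcp_pos': array([0.23634995, 0.63211352, 0.21809284]), 'tcp_rot': array([-7.79361117e-05,  1.77950167e-01,  9.84039410e-01, -4.13656499e-04]), 'contact_force': array([-0.26501162,  0.33396205, -0.93164792]), 'wrist_torque': array([-0.0058248 , -0.00960686, -0.00069894]), 'opening': 0.09317990493306531}
```

View pics/side0.png

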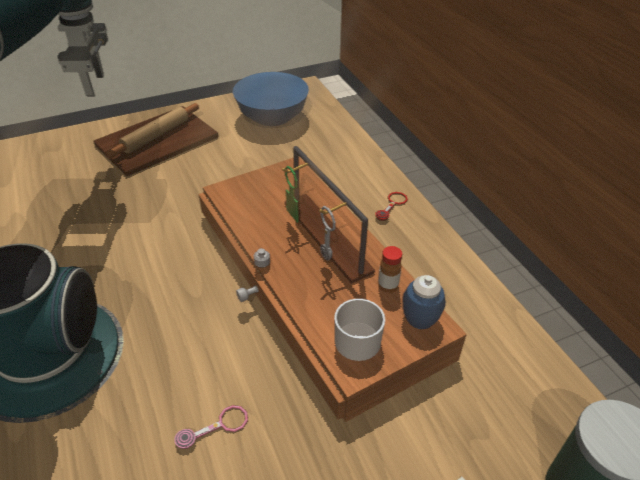

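View pics/top0.png

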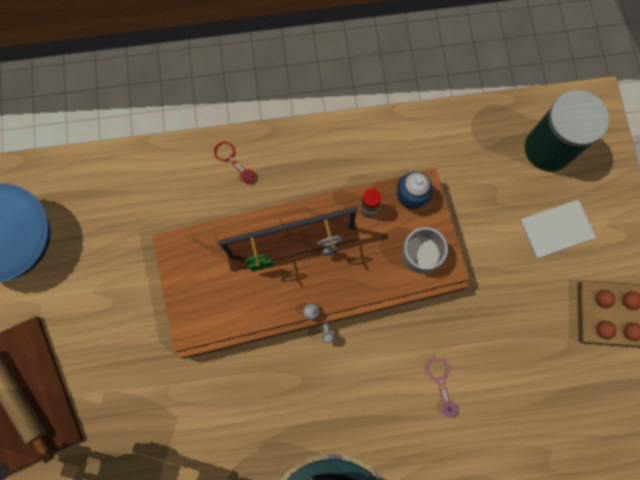

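View pics/wrist0.png

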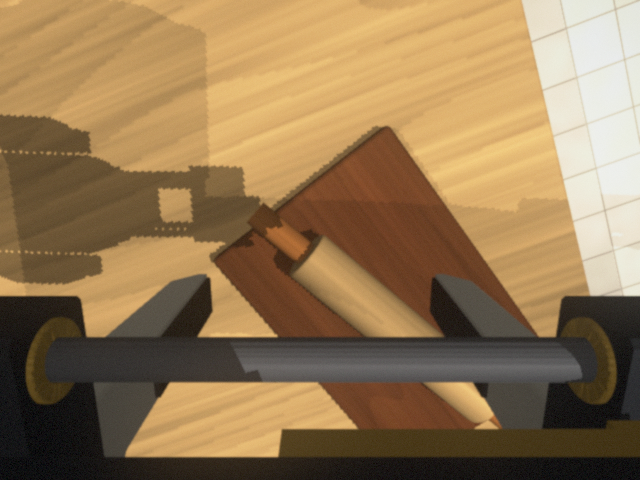

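The side view shows the spoon set at about (328,230), the green scraper at (292,195), the crock at (359,330), the jar at (425,300) and the bottle at (391,270). A steel object sits at the front of the shelf, (262,258) and (247,293). The pink look-alike lies at (212,428) and the red one at (392,207). I'll enlarge this area.

```bash
python3 - <<'E'
from h import *
c,K,T=load('side0'); cv2.imwrite('pics/cs.png',cv2.resize(c[140:380,180:480],None,fx=2.5,fy=2.5,interpolation=cv2.INTER_CUBIC))
c,K,T=load('top0'); cv2.imwrite('pics/ct.png',cv2.resize(c[160:360,210:470],None,fx=3,fy=3,interpolation=cv2.INTER_CUBIC))
c,K,T=load('side0'); cv2.imwrite('pics/cs2.png',cv2.resize(c[190:280,290:380],None,fx=6,fy=6,interpolation=cv2.INTER_CUBIC))
E
```

```text
(no output)
```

View pics/cs.png

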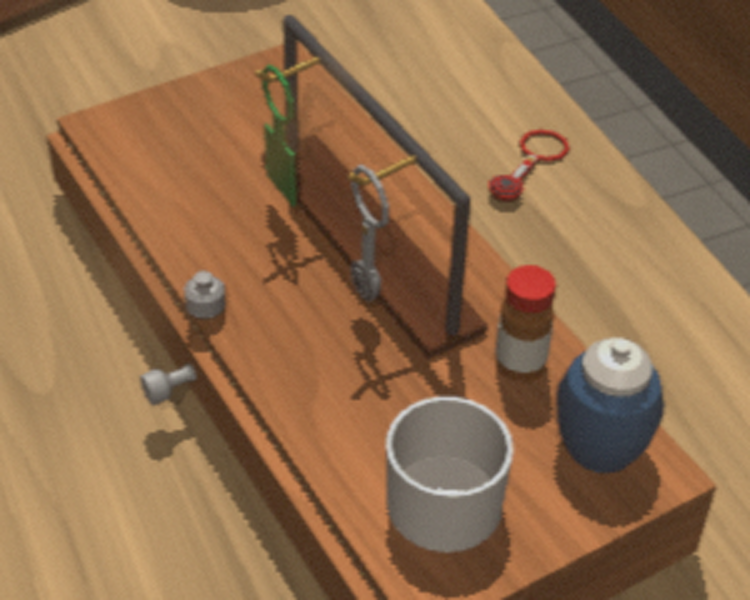

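View pics/ct.png

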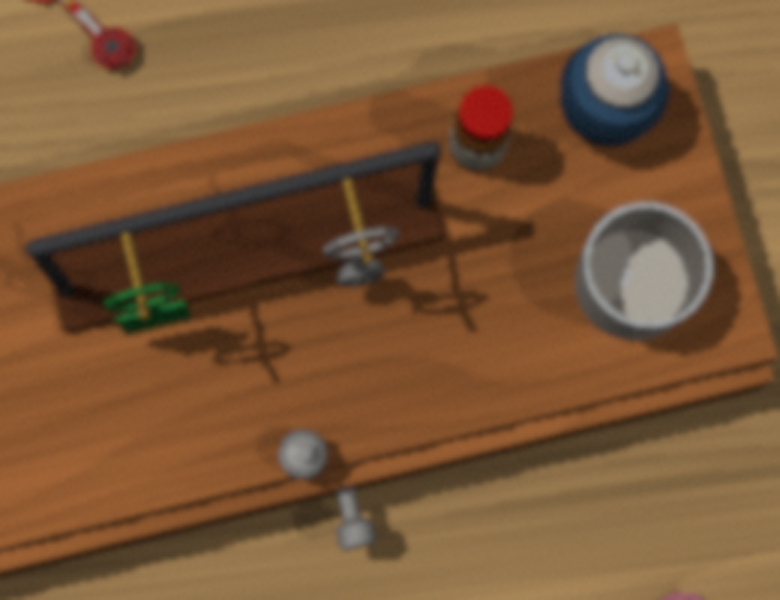

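View pics/cs2.png

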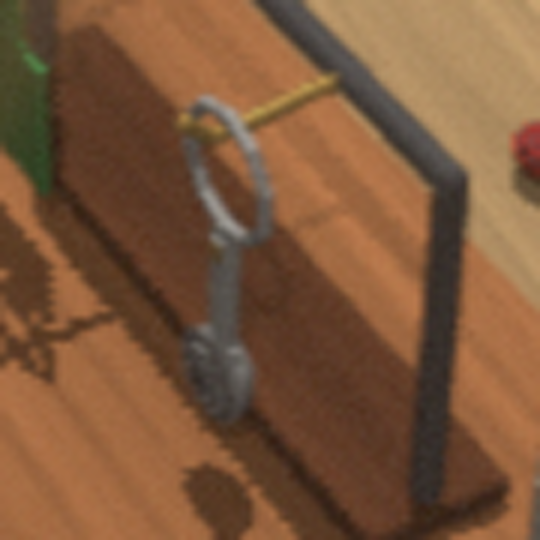

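The steel set hangs at side (328,218) for the ring and (326,252) for the bowls, with the brass hook through its ring. That matches the description. The pink (212,428) and red (392,207) sets lie on the table and are look-alikes. Next I'll measure positions.

```bash
python3 - <<'E'
from h import *
S=load('side0');Tp=load('top0')
rs=lambda u,v:ray(S[1],S[2],u,v); rt=lambda u,v:ray(Tp[1],Tp[2],u,v)
s2=lambda u,v:(290+u/6,190+v/6); s1=lambda u,v:(180+u/2.5,140+v/2.5); t3=lambda u,v:(210+u/3,160+v/3)
pts={'ring':(s2(229,170),t3(361,241)),'bowl':(s2(217,373),t3(357,270)),
'hooktip':(s2(183,120),t3(370,262)),'hookroot':(s2(337,80),t3(348,178)),
'barR':(s2(452,170),t3(430,150)),'barL':(s1(290,22),t3(38,245)),
'rim':(s1(449,446),t3(648,267)),'scr':(s1(278,93),t3(146,302)),
'scrtip':(s1(258,74),t3(143,318)),'jar':(s1(620,350),t3(627,65)),'steelknob':(s1(205,282),t3(302,447)),'knob2':(s1(155,385),t3(353,532)), 'spicetop':(s1(530,284),t3(487,110))}
for k,(a,b) in pts.items():
    p,e=tri(rs(*a),rt(*b)); print(k,p.round(4),'gap',round(e,4))
E
```

```text
ring [ 0.5744 -0.0724  0.2142] gap 0.0006
bowl [ 0.5736 -0.0702  0.1196] gap 0.0009
hooktip [ 0.5547 -0.0755  0.2443] gap 0.0038
hookroot [ 0.6135 -0.0688  0.2363] gap 0.0016
barR [ 0.6254 -0.1253  0.2389] gap 0.003
barL [0.5941 0.1394 0.237 ] gap 0.0004
rim [ 0.5446 -0.2726  0.1501] gap 0.0029
scr [0.5535 0.0743 0.2169] gap 0.0048
scrtip [0.5377 0.0755 0.2407] gap 0.0033
jar [ 0.6795 -0.2734  0.193 ] gap 0.0016
steelknob [ 0.4529 -0.0148  0.1149] gap 0.0007
knob2 [ 0.3936 -0.0437  0.0432] gap 0.0003
spicetop [ 0.6643 -0.174   0.1749] gap 0.0004
```

Shelf height is about 0.08, the ring is at z≈0.214, and the bar height agrees with that. Spacing between the rings is 148 mm (150 given). Rack yaw is about 0.12 rad. I'll move to a hover in front of and above the ring, with the jaws along the rack's y, and look with the wrist camera.

>>> drive_tool(
  motion=[0,0,0.06,0,0,0,-1,0,0,0.12,0,0,0,-1,0.03,-0.06,0.14,0,0,0.05,-1,0.06,-0.12,0.14,0,0,0.1,-1,0.09,-0.18,0.14,0,0,0.15,-1,0.115,-0.24,0.14,0,0,0.2,-1,0.14,-0.3,0.14,0,0,0.25,-1,0.165,-0.36,0.14,0,0,0.3,-1,0.19,-0.42,0.14,0,0,0.34,-1,0.215,-0.48,0.14,0,0,0.38,-1,0.24,-0.54,0.14,0,0,0.41,-1,0.26,-0.6,0.14,0,0,0.44,-1,0.28,-0.66,0.14,0,0,0.47,-1,0.294,-0.71,0.14,0,0,0.478,-1,0.294,-0.71,0.14,0,0,0.478,-1,0.294,-0.71,0.14,0,0,0.478,-1,0.294,-0.71,0.14,0,0,0.478,-1],
)

```text
time_s: 2.28
tcp_pos: [0.5302, -0.0767, 0.3588]
tcp_rot: [0.0, -0.06, 0.998, 0.0]
contact_force: [0.8, 0.4, -0.0]
opening: 0.0929
```

```bash
python3 - <<'E'
from h import *
grab('wrist','w1')
s=manip.state();print(s['time_s'],s['tcp_pos'],s['tcp_rot'],s['qvel'].round(3),s['joint_positions'].round(2))
E
```

```text
2.325 [ 0.53022276 -0.07649821  0.35886864] [ 1.88987944e-04 -6.07058871e-02  9.98155677e-01  6.86005323e-05] [ 0.004 -0.003  0.    -0.002  0.    -0.003] [-0.19 -0.19  1.51  0.    1.82 -1.88]
```

View pics/w1.png

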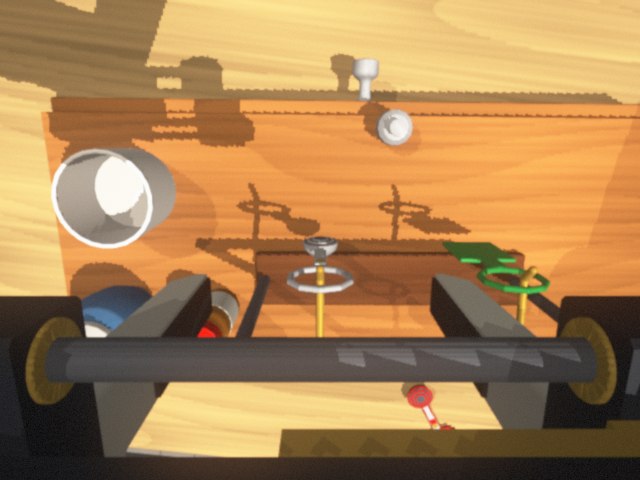

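In the wrist view the ring is a level ellipse centred at (320,280), the hook runs along (320,262–335), and the crock rim is centred near (103,198). The jaws are aligned with the ring. I'll refine with three views.

```bash
python3 - <<'E'
from h import *
W=load('w1');S=load('side0');Tp=load('top0')
from scipy.optimize import least_squares
s2=lambda u,v:(290+u/6,190+v/6); s1=lambda u,v:(180+u/2.5,140+v/2.5); t3=lambda u,v:(210+u/3,160+v/3)
cv2.imwrite('pics/cw.png',cv2.resize(W[0][220:350,240:400],None,fx=4.5,fy=4.5,interpolation=cv2.INTER_CUBIC))
for n,a,b,c in [('ring',s2(229,170),t3(361,241),(320.5,280)),('bowl',s2(217,373),t3(357,270),(321,246)),('rim',s1(449,446),t3(648,267),(103,198)),('scr',s1(278,93),t3(146,302),(514,279))]:
    f=lambda P:np.concatenate([proj(v[1],v[2],P)-q for v,q in((S,a),(Tp,b),(W,c))])
    r=least_squares(f,[.55,-.1,.2]); print(n,r.x.round(4),r.fun.round(1))
# rim from wrist/top at fixed z
for z in (.145,.15,.155): print(z,onz(W[1],W[2],103,198,z).round(4),onz(Tp[1],Tp[2],*t3(648,267),z).round(4),onz(S[1],S[2],*s1(449,446),z).round(4))
# rim diameter check: wrist outer 52..153
print(np.linalg.norm(onz(W[1],W[2],52,198,.15)-onz(W[1],W[2],153,198,.15)))
print('ring width',np.linalg.norm(onz(W[1],W[2],287,280,.214)-onz(W[1],W[2],354.5,281,.214)))
# steel mask
E
```

```text
ring [ 0.5762 -0.0714  0.2141] [ 0.5 -0.5 -0.6 -0.9 -0.2 -0.7]
bowl [ 0.5743 -0.0707  0.1204] [ 0.7 -0.2  0.2 -0.2  0.2 -0.4]
rim [ 0.5455 -0.2726  0.1501] [-0.3  0.1 -0.  -1.1  0.  -0.3]
scr [0.5554 0.0764 0.2189] [-0.7 -1.3 -1.2 -2.2 -0.6 -0.9]
0.145 [ 0.5469 -0.2751  0.145 ] [ 0.5441 -0.2732  0.145 ] [ 0.5481 -0.2692  0.145 ]
0.15 [ 0.5458 -0.2726  0.15  ] [ 0.5432 -0.2722  0.15  ] [ 0.5461 -0.2726  0.15  ]
0.155 [ 0.5448 -0.2701  0.155 ] [ 0.5423 -0.2712  0.155 ] [ 0.5441 -0.276   0.155 ]
0.09110649323553571
ring width 0.053091996517952274
```

View pics/cw.png

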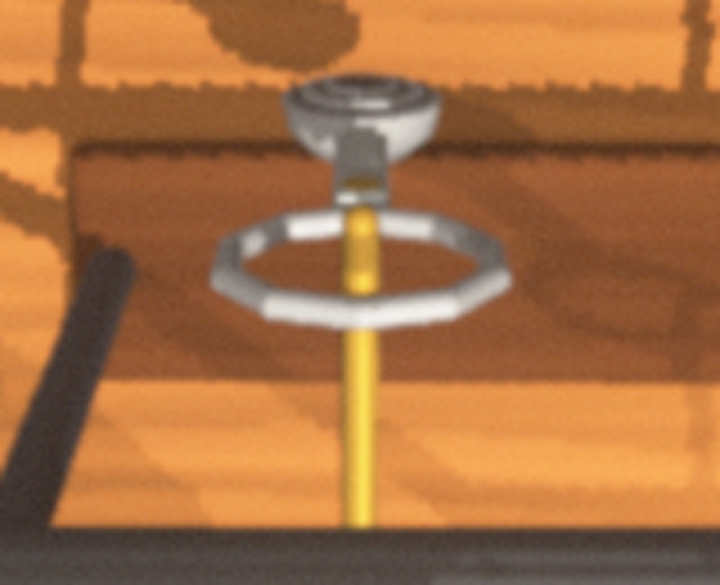

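Estimates: ring (0.575, −0.072, 0.213), crock rim (0.545, −0.2725, 0.150). The rim measures 91 mm (90 given) and the ring 53 mm wide (51 given), so both are consistent. Next I'll move over the ring and descend.

>>> drive_tool(
  motion=[0.022,0.002,-0.02,0,0,0,-1,0.045,0.0045,-0.05,0,0,0,-1,0.045,0.0045,-0.08,0,0,0,-1,0.045,0.0045,-0.11,0,0,0,-1,0.045,0.0045,-0.13,0,0,0,-1,0.045,0.0045,-0.15,0,0,0,-1,0.045,0.0045,-0.165,0,0,0,-1,0.045,0.0045,-0.165,0,0,0,-1,0.045,0.0045,-0.165,0,0,0,-1],
)

```text
time_s: 3.45
tcp_pos: [0.5757, -0.0733, 0.1945]
tcp_rot: [0.0, -0.06, 0.998, -0.0]
contact_force: [-0.2, -0.5, 0.3]
opening: 0.0926
```

```bash
python3 - <<'E'
from h import *
grab('wrist','w2');grab('side','s2')
c=load('w2')[0];d=load('s2')[0]
a=cv2.resize(c[180:400,160:480],(640,440));b=cv2.resize(d[150:290,260:420],(640,560),interpolation=cv2.INTER_CUBIC)
cv2.imwrite('pics/w2c.png',a);cv2.imwrite('pics/s2c.png',b)
s=manip.state();print(s['time_s'],s['tcp_pos'],s['contact_force'])
E
```

```text
3.55 [ 0.57573523 -0.07337116  0.19455992] [-0.21241448  0.25338416 -0.01579476]
```

View pics/w2c.png

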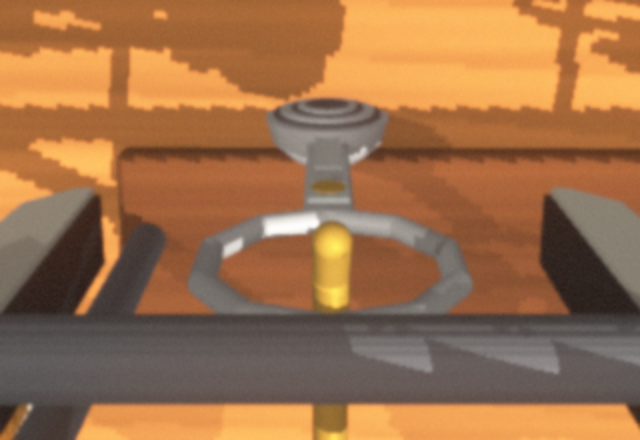

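View pics/s2c.png

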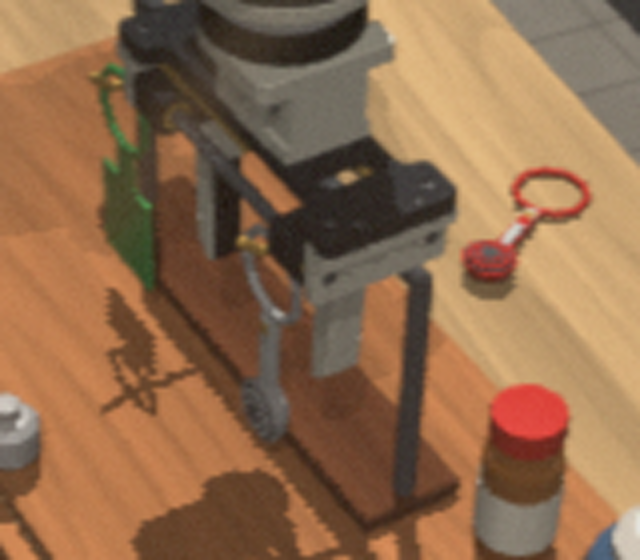

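The ring sits between the open fingers. It is centred at column 331 of the crop and the finger midpoint is at 322, so it is off by about 1.7 mm towards +y. I'll check x numerically before closing.

```bash
python3 - <<'E'
from h import *
W=load('w2')
for z in (.211,.214): print(onz(W[1],W[2],325.5,180+262/2,z), onz(W[1],W[2],160+190/2,180+275/2,z),onz(W[1],W[2],160+472/2,180+275/2,z))
print(onz(W[1],W[2],160+336/2,180+103,.239-.0265+.0)) 
for p in [(.575,-.072,.2385),(.575,-.072,.1865)]: print(proj(W[1],W[2],p))
E
```

```text
[ 0.57615876 -0.07153147  0.211     ] [ 0.58212665 -0.09826643  0.211     ] [ 0.57557718 -0.04412669  0.211     ]
[ 0.57482268 -0.0717316   0.214     ] [ 0.58067056 -0.09792889  0.214     ] [ 0.5742528  -0.04487796  0.214     ]
[ 0.56413782 -0.07209459  0.2125    ]
[325.47439937 343.27304596]
[324.13496383 285.31807109]
```

All estimates agree on (0.575, −0.0717). I'll shift 1.5 mm in +y and close at 20 N.

>>> drive_tool(
  motion=[-0.0005,0.0015,-0.0005,0,0,0,-1,-0.0005,0.0015,-0.0005,0,0,0,1,-0.0005,0.0015,-0.0005,0,0,0,1,-0.0005,0.0015,-0.0005,0,0,0,1,-0.0005,0.0015,-0.0005,0,0,0,1,-0.0005,0.0015,-0.0005,0,0,0,1,-0.0005,0.0015,-0.0005,0,0,0,1,-0.0005,0.0015,-0.0005,0,0,0,1],
  force=20,
)

```text
time_s: 4.55
tcp_pos: [0.5749, -0.0718, 0.1931]
tcp_rot: [-0.0, -0.06, 0.998, -0.0]
contact_force: [-0.2, -0.6, -0.4]
opening: 0.0498
```

The opening is 49.8 mm, so the ring's sides are gripped. I'll raise it 20 mm.

>>> drive_tool(
  motion=[0,0,0.005,0,0,0,1,0,0,0.01,0,0,0,1,0,0,0.015,0,0,0,1,0,0,0.02,0,0,0,1,0,0,0.021,0,0,0,1,0,0,0.021,0,0,0,1],
)

```text
time_s: 5.3
tcp_pos: [0.5749, -0.0717, 0.2141]
tcp_rot: [-0.0, -0.06, 0.998, -0.0]
contact_force: [0.2, -0.3, -0.5]
opening: 0.0497
```

```bash
python3 - <<'E'
from h import *
grab('wrist','w3');grab('side','s3')
c=load('w3')[0];d=load('s3')[0]
a=cv2.resize(c[180:400,160:480],(640,440));b=cv2.resize(d[150:290,260:420],(640,560),interpolation=cv2.INTER_CUBIC)
cv2.imwrite('pics/w3c.png',a);cv2.imwrite('pics/s3c.png',b)
s=manip.state();print(s['time_s'],s['tcp_pos'],s['contact_force'])
E
```

```text
5.4 [ 0.5748512  -0.07172406  0.2139414 ] [ 0.38793516  0.1825225  -1.00562325]
```

View pics/w3c.png

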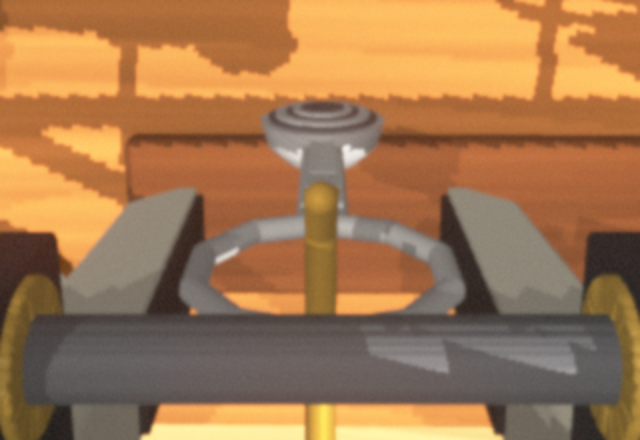

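View pics/s3c.png

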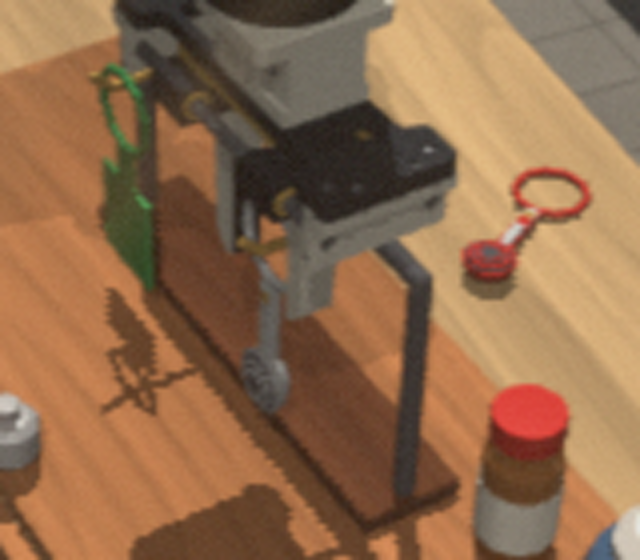

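The set rose with the gripper, with the bowl moving from crop row 408 to 378. The hook is now at mid-ring, and the scraper is unmoved at (128,180). I'll draw 70 mm along rack −x, then raise 60 mm.

>>> drive_tool(
  motion=[-0.005,-0.0006,0,0,0,0,1,-0.012,-0.0015,0,0,0,0,1,-0.02,-0.0024,0,0,0,0,1,-0.028,-0.0034,0,0,0,0,1,-0.036,-0.0044,0,0,0,0,1,-0.044,-0.0053,0,0,0,0,1,-0.052,-0.0063,0,0,0,0,1,-0.06,-0.0073,0,0,0,0,1,-0.067,-0.008,0.002,0,0,0,1,-0.07,-0.0085,0.008,0,0,0,1,-0.07,-0.0085,0.02,0,0,0,1,-0.07,-0.0085,0.032,0,0,0,1,-0.07,-0.0085,0.044,0,0,0,1,-0.07,-0.0085,0.054,0,0,0,1,-0.07,-0.0085,0.06,0,0,0,1,-0.07,-0.0085,0.06,0,0,0,1,-0.07,-0.0085,0.06,0,0,0,1],
)

```text
time_s: 7.52
tcp_pos: [0.5048, -0.0802, 0.2737]
tcp_rot: [-0.0, -0.06, 0.998, 0.0]
contact_force: [0.4, -0.9, -0.9]
opening: 0.0499
```

```bash
python3 - <<'E'
from h import *
grab('side','s4')
d=load('s4')[0]
b=cv2.resize(d[120:370,220:480],(728,600+100)[0:2] if 0 else (624,600),interpolation=cv2.INTER_CUBIC)
cv2.imwrite('pics/s4c.png',b)
s=manip.state();print(s['time_s'],s['tcp_pos'],s['opening'])
E
```

```text
7.575 [ 0.5047948  -0.08023132  0.27367799] 0.04948026052743064
```

View pics/s4c.png

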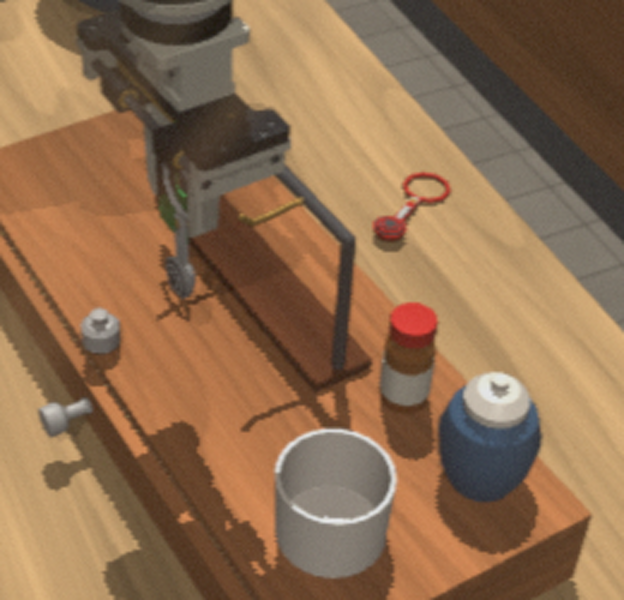

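The set is off the hook and hanging straight below the fingers, with the bowl near (180,278) in the crop. I'll carry it over the crock, with the bowl about 10 mm to the +x side of the centre, where I plan to lean it.

>>> drive_tool(
  motion=[0.002,-0.006,0.002,0,0,0,1,0.005,-0.018,0.002,0,0,0,1,0.009,-0.032,0.002,0,0,0,1,0.013,-0.047,0.002,0,0,0,1,0.017,-0.062,0.002,0,0,0,1,0.021,-0.077,0.002,0,0,0,1,0.025,-0.092,0.002,0,0,0,1,0.029,-0.107,0.002,0,0,0,1,0.033,-0.122,0.002,0,0,0,1,0.037,-0.137,0.002,0,0,0,1,0.041,-0.152,0.002,0,0,0,1,0.044,-0.166,0.002,0,0,0,1,0.047,-0.178,0.002,0,0,0,1,0.049,-0.187,0.002,0,0,0,1,0.05,-0.192,0.002,0,0,0,1,0.05,-0.192,0.002,0,0,0,1,0.05,-0.192,0.002,0,0,0,1],
)

```text
time_s: 9.7
tcp_pos: [0.5549, -0.272, 0.2763]
tcp_rot: [0.0, -0.06, 0.998, 0.0]
contact_force: [-1.7, 0.8, -1.4]
opening: 0.0501
```

```bash
python3 - <<'E'
from h import *
grab('side','s5');grab('wrist','w5')
d=load('s5')[0]
cv2.imwrite('pics/s5c.png',cv2.resize(d[170:390,260:480],(600,600),interpolation=cv2.INTER_CUBIC))
s=manip.state();print(s['time_s'],s['tcp_pos'],s['opening'])
E
```

```text
9.8 [ 0.55491171 -0.27195925  0.27630806] 0.04993699128910114
```

View pics/s5c.png

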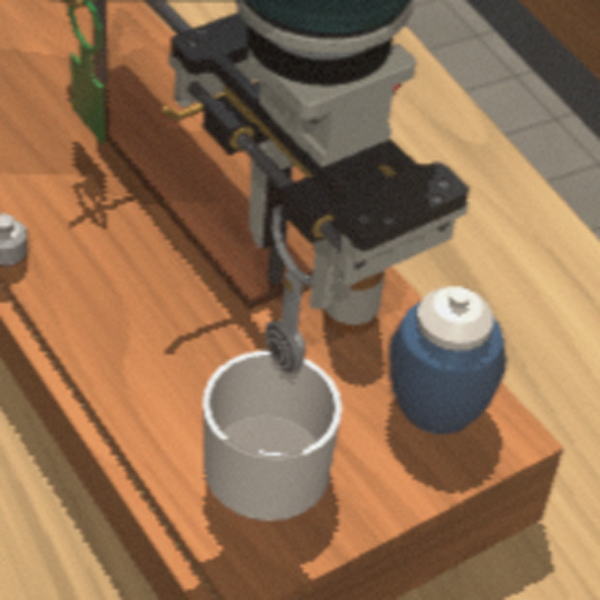

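View pics/w5.png

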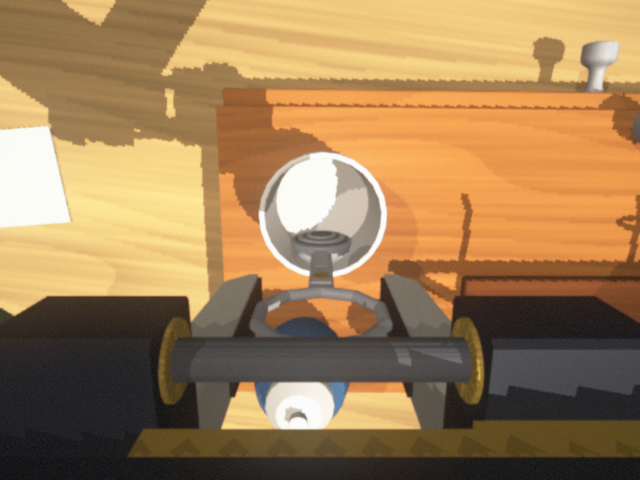

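The bowl is over the crock, towards its +x side. In the wrist view the rim is centred at (323,214) and the bowl is at (321,243). I'll confirm the numbers.

```bash
python3 - <<'E'
from h import *
W=load('w5');S=load('s5')
print('rim',onz(W[1],W[2],323,214,.15),onz(S[1],S[2],260+272*.3667,170+405*.3667,.15))
q=(260+285*.3667,170+346*.3667)
print('bowl',tri(ray(S[1],S[2],*q),ray(W[1],W[2],321.5,243)))
E
```

```text
rim [ 0.54522221 -0.27152338  0.15      ] [ 0.54621965 -0.27294572  0.15      ]
bowl (array([ 0.55218497, -0.27195613,  0.20484815]), np.float64(0.00042408551088448515))
```

The bowl is within 10 mm of the crock centre at z=0.205. The floor should be reached after about 100 mm of descent. I'll lower 90 mm, slowing towards the end.

>>> drive_tool(
  motion=[0,0,-0.004,0,0,0,1,0,0,-0.012,0,0,0,1,0,0,-0.022,0,0,0,1,0,0,-0.032,0,0,0,1,0,0,-0.042,0,0,0,1,0,0,-0.052,0,0,0,1,0,0,-0.062,0,0,0,1,0,0,-0.07,0,0,0,1,0,0,-0.077,0,0,0,1,0,0,-0.083,0,0,0,1,0,0,-0.088,0,0,0,1,0,0,-0.09,0,0,0,1,0,0,-0.09,0,0,0,1],
)

```text
time_s: 11.42
tcp_pos: [0.5549, -0.2723, 0.1861]
tcp_rot: [0.0, -0.06, 0.998, 0.0]
contact_force: [-0.4, -0.0, -0.4]
opening: 0.05
```

>>> drive_tool(
  motion=[0,0,-0.001,0,0,0,1,0,0,-0.002,0,0,0,1,0,0,-0.003,0,0,0,1,0,0,-0.004,0,0,0,1,0,0,-0.005,0,0,0,1,0,0,-0.005,0,0,0,1],
)

```text
time_s: 12.18
tcp_pos: [0.5549, -0.2722, 0.181]
tcp_rot: [-0.0, -0.06, 0.998, 0.0]
contact_force: [-0.8, 0.3, -0.8]
opening: 0.0505
```

```bash
python3 - <<'E'
from h import *
grab('side','s6');grab('wrist','w6')
d=load('s6')[0]
cv2.imwrite('pics/s6c.png',cv2.resize(d[190:390,280:480],(600,600),interpolation=cv2.INTER_CUBIC))
s=manip.state();print(s['time_s'],s['tcp_pos'],s['opening'],s['contact_force'],s['wrist_torque'])
E
```

```text
12.275 [ 0.55490715 -0.27223344  0.18117389] 0.04976352437765279 [ 1.1051713  -0.28890734 -0.15413322] [ 0.05229074 -0.00218496 -0.00580982]
```

View pics/s6c.png

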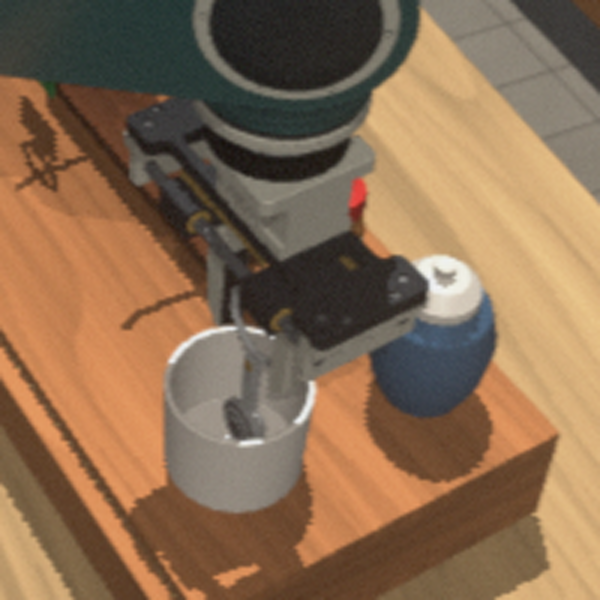

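View pics/w6.png

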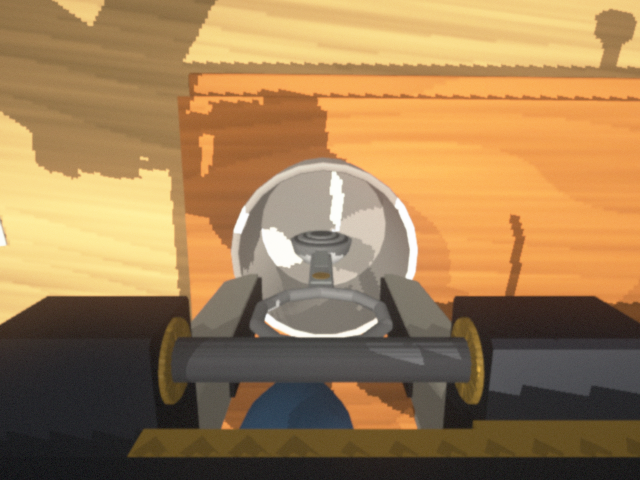

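The bowl is deep inside the crock and still held, about 6 mm above its floor by my numbers. I'll lower gently to contact.

>>> drive_tool(
  motion=[0,0,-0.001,0,0,0,1,0,0,-0.002,0,0,0,1,0,0,-0.003,0,0,0,1,0,0,-0.004,0,0,0,1,0,0,-0.004,0,0,0,1],
)

```text
time_s: 12.9
tcp_pos: [0.5549, -0.2722, 0.177]
tcp_rot: [-0.0, -0.06, 0.998, 0.0]
contact_force: [1.1, 0.6, -1.0]
opening: 0.0496
```

>>> drive_tool(
  motion=[0,0,-0.001,0,0,0,1,0,0,-0.0015,0,0,0,1,0,0,-0.002,0,0,0,1,0,0,-0.002,0,0,0,1],
)

```text
time_s: 13.4
tcp_pos: [0.5549, -0.2722, 0.1752]
tcp_rot: [0.0, -0.06, 0.998, -0.0]
contact_force: [-0.6, 0.2, -0.0]
opening: 0.0499
```

>>> drive_tool(
  motion=[0,0,-0.001,0,0,0,1,0,0,-0.0015,0,0,0,1,0,0,-0.002,0,0,0,1,0,0,-0.002,0,0,0,1],
)

```text
time_s: 13.9
tcp_pos: [0.5554, -0.2723, 0.1745]
tcp_rot: [0.001, -0.06, 0.998, -0.0]
contact_force: [-0.3, 1.9, 9.5]
opening: 0.05
```

The floor is reached, with 9.5 N upward. I'll ease the load, then tip the ring 20 mm towards rack +x with a lighter grip, so it leans in a known direction when released.

>>> drive_tool(
  motion=[0,0,0.0015,0,0,0,1,0.004,0.0005,0.0015,0,0,0,1,0.008,0.001,0.0013,0,0,0,1,0.012,0.0015,0.001,0,0,0,1,0.016,0.002,0.0006,0,0,0,1,0.02,0.0024,0,0,0,0,1,0.02,0.0024,0,0,0,0,1],
  force=8,
)

```text
time_s: 14.78
tcp_pos: [0.5751, -0.2698, 0.173]
tcp_rot: [-0.0, -0.06, 0.998, 0.0]
contact_force: [-1.7, -0.3, 1.0]
opening: 0.0504
```

```bash
python3 - <<'E'
from h import *
grab('side','s7');grab('wrist','w7')
d=load('s7')[0]
cv2.imwrite('pics/s7c.png',cv2.resize(d[190:390,280:480],(600,600),interpolation=cv2.INTER_CUBIC))
s=manip.state();print(s['time_s'],s['tcp_pos'],s['opening'],s['contact_force'],s['wrist_torque'])
E
```

```text
14.875 [ 0.57489847 -0.26980342  0.1730555 ] 0.04984508204800362 [-0.33872139 -0.10843953 -0.03074246] [0.09458163 0.10559927 0.05972326]
```

View pics/s7c.png

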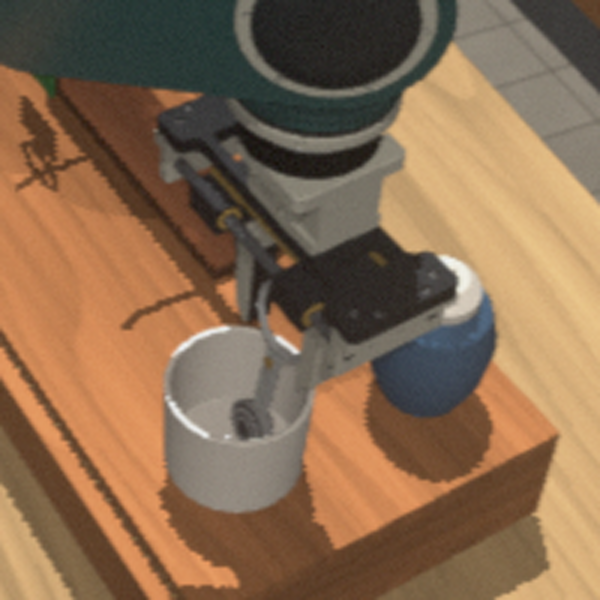

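View pics/w7.png

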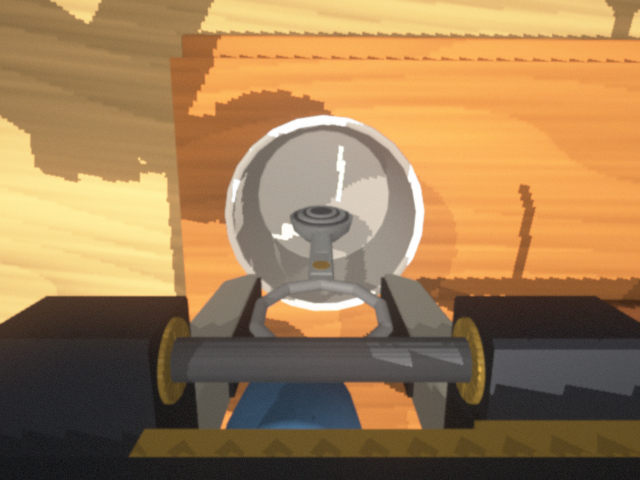

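The spoon set leans towards +x, with the crock still upright and in place. I'll measure where the bowl and rim are.

```bash
python3 - <<'E'
from h import *
W=load('w7');S=load('s7')
print('bowl',tri(ray(S[1],S[2],280+250/3,190+419/3),ray(W[1],W[2],321,217)))
print('rim',onz(W[1],W[2],325,213,.15))
E
```

```text
bowl (array([ 0.55533523, -0.27242074,  0.11207763]), np.float64(0.0016041945169044296))
rim [ 0.54489325 -0.27155939  0.15      ]
```

The bowl is 10 mm from the crock centre with about 13° of lean. I'll lean it a further 18 mm so it ends close to the rim before release.

>>> drive_tool(
  motion=[0.004,0.0005,-0.0007,0,0,0,1,0.008,0.001,-0.0017,0,0,0,1,0.012,0.0014,-0.0029,0,0,0,1,0.016,0.0019,-0.0044,0,0,0,1,0.018,0.0022,-0.0053,0,0,0,1,0.018,0.0022,-0.0053,0,0,0,1,0.018,0.0022,-0.0053,0,0,0,1],
)

```text
time_s: 15.75
tcp_pos: [0.593, -0.2677, 0.1682]
tcp_rot: [0.0, -0.06, 0.998, -0.0]
contact_force: [1.6, -0.3, 5.4]
opening: 0.0501
```

```bash
python3 - <<'E'
from h import *
grab('side','s8');grab('wrist','w8')
d=load('s8')[0];w=load('w8')[0]
a=cv2.resize(d[190:390,280:480],(480,480),interpolation=cv2.INTER_CUBIC)
cv2.imwrite('pics/s8c.png',np.hstack([a,w[:,160:480]]))
s=manip.state();print(s['time_s'],s['tcp_pos'],s['opening'],s['contact_force'],s['wrist_torque'])
E
```

```text
15.85 [ 0.59297439 -0.26767553  0.16814886] 0.05026834525511106 [ 1.37352423 -0.40290904  4.67624432] [ 0.0627447  -0.21067008  0.0443823 ]
```

View pics/s8c.png

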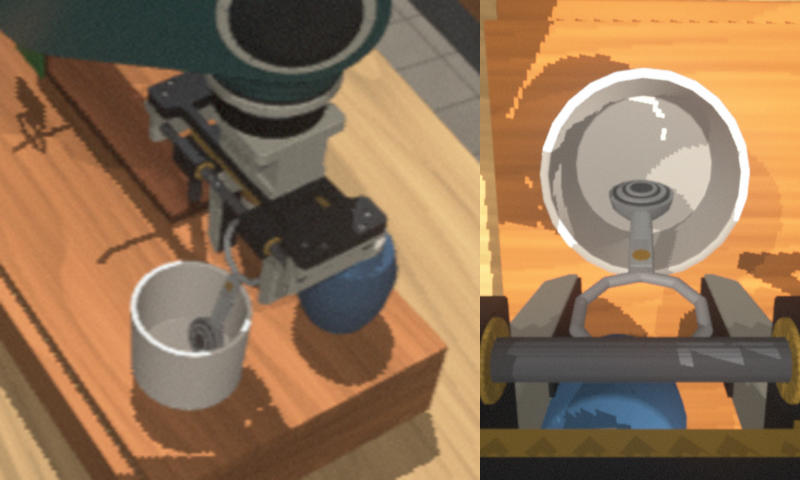

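The handle rests nearly at the rim, 4.7 N is carried by the floor, and the crock is undisturbed. I'll ease up 1 mm, open slowly, and lift straight up.

>>> drive_tool(
  motion=[0,0,0.001,0,0,0,0,0,0,0.001,0,0,0,-0.1,0,0,0.001,0,0,0,-0.14,0,0,0.001,0,0,0,-0.2,0,0,0.001,0,0,0,-0.35,0,0,0.001,0,0,0,-0.6,0,0,0.001,0,0,0,-1,0,0,0.001,0,0,0,-1,0,0,0.001,0,0,0,-1,0,0,0.001,0,0,0,-1],
)

```text
time_s: 17.1
tcp_pos: [0.5929, -0.2676, 0.1688]
tcp_rot: [-0.0, -0.06, 0.998, -0.0]
contact_force: [0.4, -0.6, -0.6]
opening: 0.0935
```

```bash
python3 - <<'E'
from h import *
grab('side','s9');grab('wrist','w9')
d=load('s9')[0];w=load('w9')[0]
a=cv2.resize(d[190:390,280:480],(480,480),interpolation=cv2.INTER_CUBIC)
cv2.imwrite('pics/s9c.png',np.hstack([a,w[:,160:480]]))
s=manip.state();print(s['time_s'],s['tcp_pos'],s['opening'],s['contact_force'],s['wrist_torque'])
E
```

```text
17.2 [ 0.59290947 -0.26763886  0.16888279] 0.0929769351100235 [-0.61892947 -0.13434574  0.02658549] [0.05947617 0.00985873 0.06758356]
```

View pics/s9c.png

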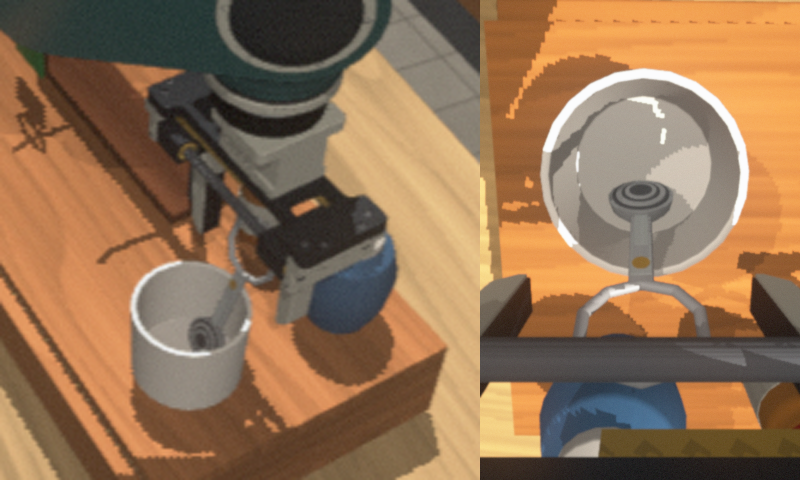

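The set now leans on the rim, with the bowl still near the crock's centre and the fingers clear on both sides. I'll retreat straight up and then back away so the view is clear.

>>> drive_tool(
  motion=[0,0,0.01,0,0,0,-1,0,0,0.025,0,0,0,-1,0,0,0.045,0,0,0,-1,0,0,0.07,0,0,0,-1,0,0,0.1,0,0,0,-1,0,0,0.14,0,0,0,-1,0,0,0.18,0,0,0,-1,-0.04,0,0.2,0,0,0,-1,-0.08,0,0.2,0,0,0,-1,-0.12,0,0.2,0,0,0,-1,-0.14,0,0.2,0,0,0,-1,-0.14,0,0.2,0,0,0,-1,-0.14,0,0.2,0,0,0,-1,-0.14,0,0.2,0,0,0,-1],
)

```text
time_s: 18.95
tcp_pos: [0.4537, -0.2676, 0.3684]
tcp_rot: [-0.0, -0.06, 0.998, 0.0]
contact_force: [0.3, 0.9, -0.3]
opening: 0.0927
```

```bash
python3 - <<'E'
from h import *
grab('side','s10');grab('wrist','w10');grab('top','t10')
d=load('s10')[0];w=load('w10')[0];t=load('t10')[0]
a=cv2.resize(d[150:390,240:480],(480,480),interpolation=cv2.INTER_CUBIC)
b=cv2.resize(t[180:300,390:470],(320,480),interpolation=cv2.INTER_CUBIC)
cv2.imwrite('pics/s10c.png',np.hstack([a,b]))
s=manip.state();print(s['time_s'],s['tcp_pos'],s['contact_force'])
E
```

```text
19.1 [ 0.45339539 -0.26760963  0.36847402] [-0.18828922 -0.10699832  0.15421336]
```

View pics/s10c.png

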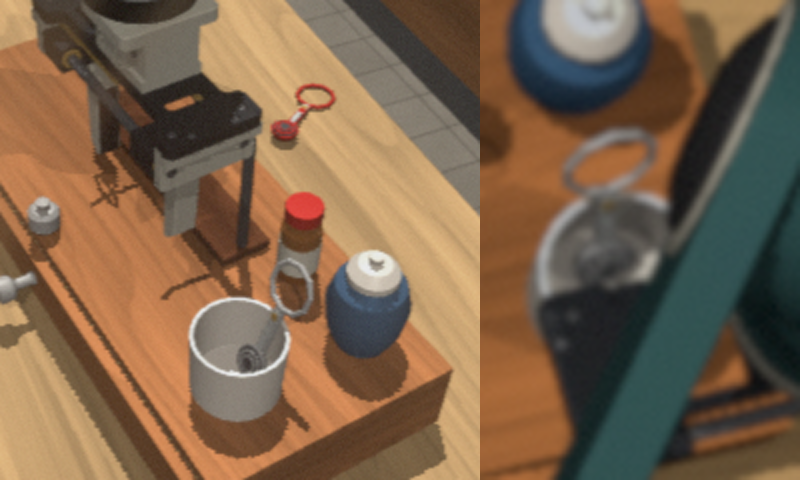

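View pics/w10.png

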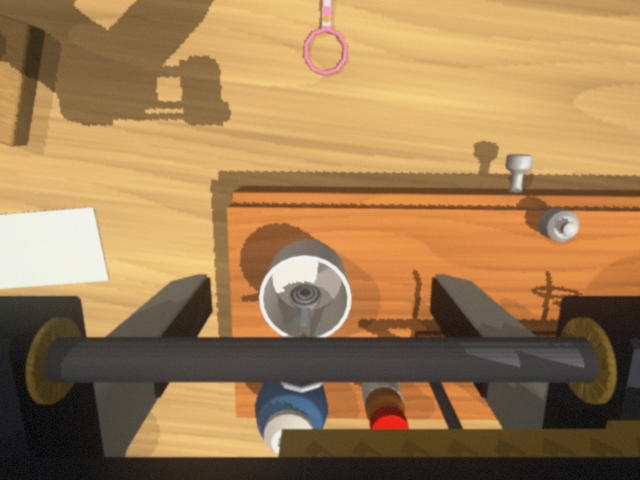

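The set leans in the upright crock with its ring above the rim; in the side crop the ring is at (292,287) and the bowl at (250,358). I'll take numeric checks, including the scraper.

```bash
python3 - <<'E'
from h import *
S=load('s10');W=load('w10');T=load('t10')
sr=lambda u,v:ray(S[1],S[2],240+u/2,150+v/2); tr=lambda u,v:ray(T[1],T[2],390+u/4,180+v/4)
print('ring',tri(sr(292,287),tr(610-480,162)))
print('bowl',tri(sr(250,357),ray(W[1],W[2],305,294)))
print('rim',tri(sr(239,341),ray(W[1],W[2],305.5,299)))
for n in('top0','t10'):
    c=load(n)[0]; h=cv2.cvtColor(c,cv2.COLOR_BGR2HSV); m=cv2.inRange(h,(45,120,40),(75,255,255))[240:280,235:280]; ys,xs=np.nonzero(m); print(n,len(xs),xs.mean()+235 if len(xs) else 0,ys.mean()+240 if len(xs) else 0)
cv2.imwrite('pics/t10c.png',cv2.resize(T[0][160:360,210:470],(780,600)))
E
```

```text
ring (array([ 0.59729076, -0.26781677,  0.18817023]), np.float64(0.0017482595509104458))
bowl (array([ 0.55905648, -0.27175355,  0.1122233 ]), np.float64(0.001915238835789703))
rim (array([ 0.54903648, -0.27099049,  0.14234008]), np.float64(0.0038962629972879212))
top0 223 258.2645739910314 261.2690582959641
t10 230 258.5608695652174 261.4869565217391
```

View pics/t10c.png

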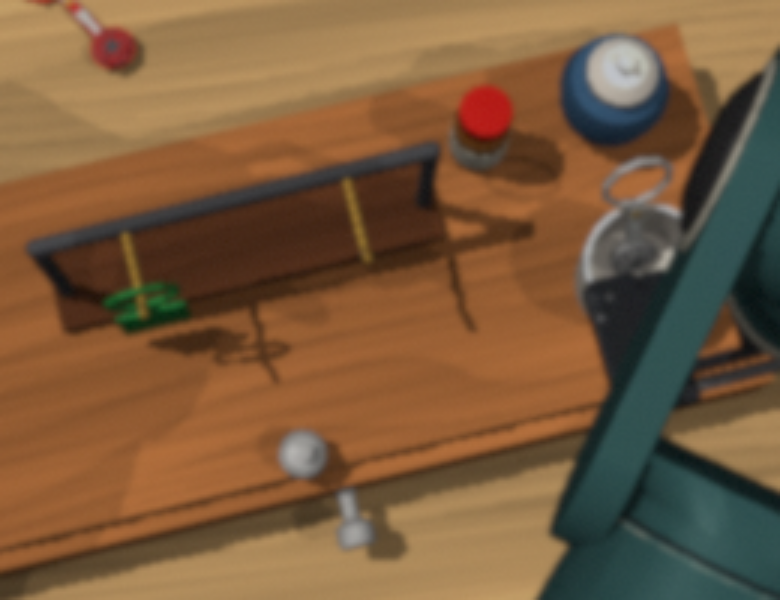

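The scraper still hangs on its hook, having moved less than 1 pixel. The ring is about 38 mm above the rim, the bowl is about 13 mm from the crock's centre and about 40 mm below the rim, and the robot is clear. I'm handing it in.

```bash
python3 -c "
from plant import job_done
print(job_done())"
```

```text
the job is handed in; nothing more can be done
None
```

The steel spoon set is off its hook and leaning bowl-down in the white crock, and I handed the job in about 19 s into the 38 s limit. I gripped the ring's two sides and raised it 21 mm, then drew it 70 mm off the hook. I lowered it into the crock while holding it until it touched the floor (9.5 N upward). Then I tipped it against the +x rim, opened the fingers slowly and backed the arm clear.

**Last checks:**
- **Spoon set:** the bowl is about 10–14 mm sideways from the crock's centre and 40 mm below the rim. The ring is about 38 mm above the rim.
- **Crock:** upright, and within a few millimetres of where it stood.
- **Scraper:** still on its hook, moved less than 1 pixel in the top view.
- **Robot:** the wrist force is about zero and the arm is clear of everything.

**Disagreement:** the last two-view rim estimate was z = 0.142 with a 4 mm ray gap, against 0.150 earlier. I put this down to a coarse pixel pick, since the crock looked unmoved in the pictures. The last bowl height, 0.112, was also about 8 mm above what the geometry gives, because the pick was on the bowl's visible face. No check failed.

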